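# Clamp a gel tray into its casting stand with the wedge

## Task

Take the clear gel tray by its blue comb, lower it over the two locating pins of the casting stand until it lies flat on the deck, and let go of it. Then pull the orange wedge out of its holder, put it nose down into the gap behind the white sliding dam, on the side where that gap is wide enough for it, and press it down firmly until the dam has pushed the tray flush against the black gasket of the end wall. The gel will be poured while you hold it, so finish there, with the wedge still gripped and pressed down, without letting go; leave the other things on the bench where they stand.

Things in the scene. Friction and masses are not known exactly. Their poses are not given: they have to be found in the camera images.
- caster: gel-casting stand, fixed; grey deck (x -100..+93, y -78..+78 mm), its top 14 mm above the bench. Origin on the bench under the middle; +x points to the end wall with the black gasket, the sliding dam is at the -x end. Dam, end wall, abutment and stop block all reach 60 mm above the bench. Guide rails beside the dam: y=+-53..64, x=-68..-24 mm, 28 mm above the bench
- pin_a (a point): foot, on the deck, of the locating pin at x=+16, y=+57 mm of the stand: steel, 8 mm thick, 34 mm tall with a tapered tip (top 48 mm above the bench); axes as the stand's
- pin_b (a point): the same for the second pin, at x=+16, y=-57 mm of the stand
- end_wall: end wall of the stand with its black rubber gasket, fixed to it; same origin and axes as caster. The gasket's face stands at x=+75 mm, y -50..+50 mm
- dam_slide (a joint): how far the white dam (100 mm wide) has slid along the stand's +x towards the end wall, m; 0 = fully back, where a spring keeps it (1.5 N at 0, 3.5 N at 0.008); at most 0.012. Its black front face stands at x=-43 mm + this value: at 0 there are 118 mm between it and the gasket, for a tray of 110 mm, so the tray is clamped at 0.008
- dam_face (a point): middle of the dam's black front face, 37 mm above the bench; axes as the stand's. The dam's back face is 15.5 mm farther back at the deck and 8.6 mm at its top (it leans)
- abutment: bare aluminium block behind the dam, 44 mm wide (y), fixed on the deck at x=-80 mm of the stand and at y=+25 or -25 mm, changing from run to run; the stop block is on the other side. Origin on the deck (14 mm above the bench), axes as the stand's. Its front face leans away from the dam: between them is the V-shaped gap for the wedge
- gap (a point): middle of the mouth of that V gap while the dam is back, 60 mm above the bench; axes as the stand's; the gap runs along y, 44 mm long. Its width is 15.4 mm here and 1.6 mm at the deck, plus the dam's value; its middle shifts along x by half the dam's value (4 mm when the tray is clamped)
- stop_block: black block with a rubber bumper, beside the abutment, same size and origin height, at the mirrored y; only a 3 mm gap between its bumper and the dam: too narrow for the wedge
- gel_tray: the tray of tray_center; origin at the middle of its underside, same axes
- tray_center (a point): middle of the gel tray, 25 mm above its underside; clear acrylic, 110 (x) by 90 mm (y), about 0.18 kg, walls 30 mm high along the y sides. A blue comb is fixed across it: bar along y, 98 mm long, 12 mm thick (x), 30 to 50 mm above the underside; grip it there. Either way round is right. On the deck this point is 39 mm above the bench, and at x=+20 mm, y=0 of the stand when flush on the gasket
- slot_a (a point): middle of the underside of the slot in the tray's black ear at its +y side (x=0, y=+57 mm of the tray). The slot goes over a pin: 26 mm long (x), 10 mm wide (y); the ear is 8 mm thick and reaches to y=69 mm
- slot_b (a point): the same for the ear at y=-57 mm of the tray
- wedge: the wedge of wedge_center; origin at the middle of its nose, same axes
- wedge_center (a point): middle of the orange wedge, 45 mm above its nose, z up; 90 mm high, 32 mm wide (y), 0.07 kg. Blade: 12 mm thick (x) at the nose (edges bevelled to 9), tapering evenly on both x faces to 28.8 mm at 56 mm height; above, a straight grip 14 (x) by 32 mm (y) up to 90 mm. Either face may meet the dam; a push of 6 to 15 N is enough. With the tray clamped the nose is 8 mm above the deck, this point 67 mm above the bench
- wedge_holder: white holder block, fixed: foot 68 x 78 mm, block 56 x 66 mm, 34 mm high, with a slot 21.5 (x) by 36 mm (y), 26 mm deep, in which the wedge stands nose down (nose 8 mm above the bench). Origin on the bench under the slot; axes as the wedge's at the start
- bottle_dye: small reagent bottle with pink liquid and orange cap, 52 mm across, 98 mm high; bystander; origin under its middle
- beaker: empty glass beaker, 61 mm across, 76 mm high; bystander; origin under its middle
- vial_red: small amber vial with red cap, 20 mm across, 36 mm high; bystander; origin under its middle
- timer: white bench timer with a red key, 66 x 62 x 18 mm; bystander; origin under its middle
- tape_roll: roll of yellow tape lying flat, 70 mm across, 20 mm high; bystander; origin under its middle
Mind the look-alikes: they are no part of the job. There is more than one size of the wedge; the job needs the largest.

How it is judged:
By the outcome, as a careful person would: the job done as asked, in the order asked, and still so for the second after the job is handed in, while the arm keeps its last pose, push and grip.
It also fails if it takes over 51 s, if anything falls off the work surface, if the arm or the gripper's body presses on something with over 40 N, if the wrist force passes 120 N, or if a joint passes its speed limit or range.

## Robot

A 6-joint arm with a two-finger parallel gripper is mounted at the origin on the work surface; the furniture and walls round the work are solid. World frame = base frame: x ahead of the robot, y to its left, z up, the work surface at z = 0. Lengths are in m, angles in rad, forces in N, time in s.
With the tool pointing down it reaches from about 0.3 to 0.875 m from the base axis. Payload 6.4 kg.
Tool frame: the origin (TCP) lies between the finger pads; the fingertips stand 8 mm ahead of it and the grasp point (between the pads) lies 11 mm behind it (ctrl.finger_overhang is the distance from the TCP to the fingertips, in m); z points along the fingers, y is the line along which they close (so a half turn about z gives the same grasp; the last joint's range is limited). The gripper opens to 85 mm and grips with 20 to 120 N. Pads are 22 mm wide; open, the fingers measure 114 mm over their backs; the gripper's body (76 mm by 85 mm) begins 54 mm behind the grasp point. The pads swing forward as they close: fully open they stand 13 mm farther back than shut.
Start: joints at [-1.461, 0.181, 1.607, -0, 1.354, -0.206], TCP at [0.179, -0.547, 0.2] pointing down, gripper open.
Joint ranges: [-2.99, 2.99], [-0.89, 2.07], [0.3, 2.58], [-1.14, 4.28], [0, 2.63], [-3.12, 3.12]. Speed limits (rad/s): [2.57, 2.57, 3.01, 3.14, 3.14, 3.14].

## Interface

Orientations are given as a unit quaternion [w, x, y, z].
In Python, from bench import ctrl, camera gives the robot as it stands.
- The arm moves only by the shell command python3 -m pendant 'ROWS' [OPENING]. ROWS is JSON, a list of rows, each a list of 6 numbers: the shift along the world's x, y, z normalised to -1 to 1, where 1 is 200 mm, then the turn, a rotation vector about the world's x, y, z normalised to -1 to 1, where 1 is pi/2 rad. In form: [[dx, dy, dz, rx, ry, rz], ...]. A call has exactly 10 rows; each row shifts and turns the commanded pose from where the row before left it; what a row does not reach is not made up. A row lasts 1/8 s, in which the tool goes at most 62.5 mm and 10.7 degrees, less where a joint would pass 70% of its speed; a pose out of reach is approached as far as the arm can. A call with a number of a shift or a turn outside -1 to 1 is refused whole. A call with a gripper value outside its range is refused whole. OPENING is the opening, from -1 (shut) to 1 (fully open), set as the call begins (- or left out, the last holds). The fingers move at their own pace and stop on an object; the grip force is fixed at half the most. Time passes only in rows, so rows that do not move let the fingers close, or fill a call up. It gives the time, the measured TCP pose, the force, the opening and the grip force at its end, in the units of the state.
- ctrl.get_obs(): the state, without advancing time (a new reading comes with each control period).
- camera(name): name is "scene" or "top" or "wrist"; returns a dict with "color" (420x560x3 uint8, blue, green, red), "fx", "fy", "cx", "cy" (pixels), "xyz" and "rotation" of the camera in the world; the wrist camera has in their place "hand_eye" (4x4, takes a point from camera to tool coordinates, whose origin is the TCP and whose axes are the flange's). Camera axes: x right, y down, z forward; pixel columns grow to the right and rows downward; lengths in m; the calibration is good to about 2 mm. A picture is of the moment at which its call begins: read the wrist's pose just before it. There is no depth.
- ctrl.hand_in(): hands the job in; it is judged then, once.
The state is a dict: "time_s": time; "q": joint angles; "dq": joint speeds; "joint_efforts": joint torques, N m; "eef_pos": TCP position; "eef_rot": TCP orientation; "wrist_force": force on the tool from outside, world axes, zero at the start; "torque": the same for the moment, N m; "opening": opening from 0.0 (shut) to 1.0 (fully open); "grasp_force": force on a finger pad.
Only numpy, scipy, OpenCV 4.12 (cv2) and the standard library are available. Lean on these libraries where they do the work, as an engineer would, in place of code of your own. Each camera call takes 0.05 s, during which the arm holds its last target. There are 200 camera calls.

## Working session

There is one attempt and no reset: what is moved stays moved. The work goes in short steps, Python scripts to look and compute and a shell command to move; the robot and the scene stay as the last step left them, time stands still between calls to the robot, and variables do not carry over. Pictures are saved under pics/ and viewed, at most 10 in all, crops included, and the job is handed in when it is done.

```bash
mkdir -p pics; ls; python3 - <<'E'
from bench import ctrl, camera
import cv2,json
for n in ["scene","top"]:
    c=camera(n); cv2.imwrite(f"pics/{n}0.png",cv2.resize(c["color"],(800,600),interpolation=cv2.INTER_CUBIC))
    cv2.imwrite(f"{n}0_raw.png",c["color"])
    json.dump({k:(v.tolist() if hasattr(v,'tolist') else v) for k,v in c.items() if k!="color"},open(f"{n}.json","w"))
    print(open(f"{n}.json").read())
print(ctrl.get_obs())
E
```

```text
pics
{"fx": 538.5659250455492, "fy": 538.5659250455492, "cx": 276.8778851045366, "cy": 215.98571453330416, "xyz": [-0.008181368905618769, 1.045284434262727, 0.7035376976677298], "rotation": [0.1276978188593001, -0.24113048479890598, 0.8331220810871913, -0.4810997343214494]}
{"fx": 431.12045861787936, "fy": 431.12045861787936, "cx": 279.45110085240657, "cy": 212.89344455501546, "xyz": [0.4361283147303704, 0.09876810094109101, 1.307295473736124], "rotation": [0.03362270374244621, -0.6956339487042676, 0.7163757701828503, -0.04205566665841923]}
{'time_s': 0.1, 'q': array([-1.46129909e+00,  1.81463685e-01,  1.60788588e+00, -9.34508028e-06,
        1.35379314e+00, -2.06309265e-01]), 'dq': array([ 0.00137386, -0.00145826, -0.00188516,  0.00085515,  0.00102774,
        0.00060809]), 'joint_efforts': array([ 5.64965758e-04, -4.45873153e+01, -3.52237344e+01, -3.64709704e-04,
        4.08747961e-03,  3.79084292e-05]), 'eef_pos': array([ 0.17853463, -0.54602294,  0.19968669]), 'eef_rot': array([-7.74337933e-04,  9.87558708e-01,  1.57248842e-01,  3.29443901e-05]), 'wrist_force': array([0.02153099, 0.22070091, 0.27828412]), 'torque': array([-0.0005088 , -0.00865871,  0.04038915]), 'grasp_force': 0.0, 'opening': 0.999489645739473}
```

View pics/scene0.png

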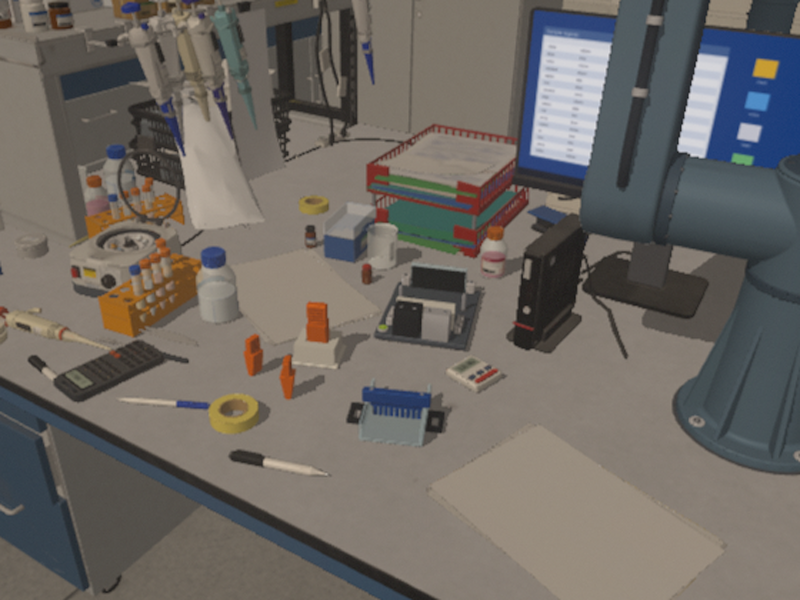

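View pics/top0.png

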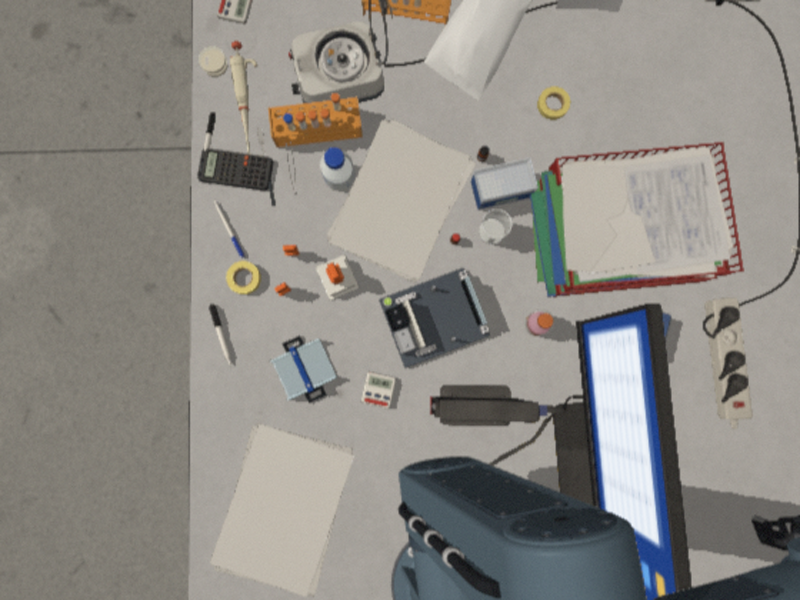

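Tray at top (304,369) / scene (395,412). Stand at top (438,317) / scene (430,315). There are three orange wedges: the one in the white holder at top (335,272), and loose ones at (290,250) and (282,289). The one in the holder looks largest and is the one described as standing in its holder. I'll check this in enlarged crops.

```bash
python3 - <<'E'
import cv2
t=cv2.imread("top0_raw.png")[160:295,180:360]; cv2.imwrite("pics/topcrop.png",cv2.resize(t,None,fx=4.4444,fy=4.4444,interpolation=cv2.INTER_CUBIC))
s=cv2.imread("scene0_raw.png")[175:325,160:360]; cv2.imwrite("pics/scenecrop.png",cv2.resize(s,None,fx=4,fy=4,interpolation=cv2.INTER_CUBIC))
E
```

```text
(no output)
```

View pics/topcrop.png

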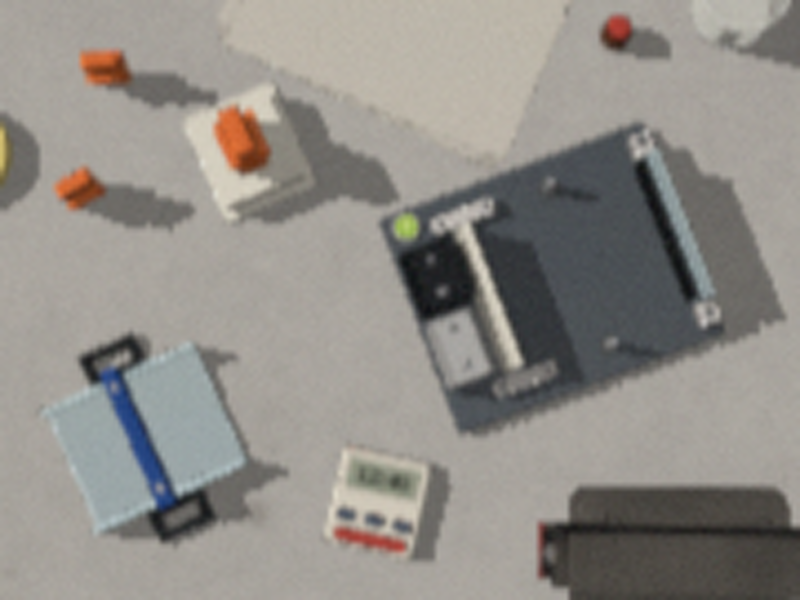

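View pics/scenecrop.png

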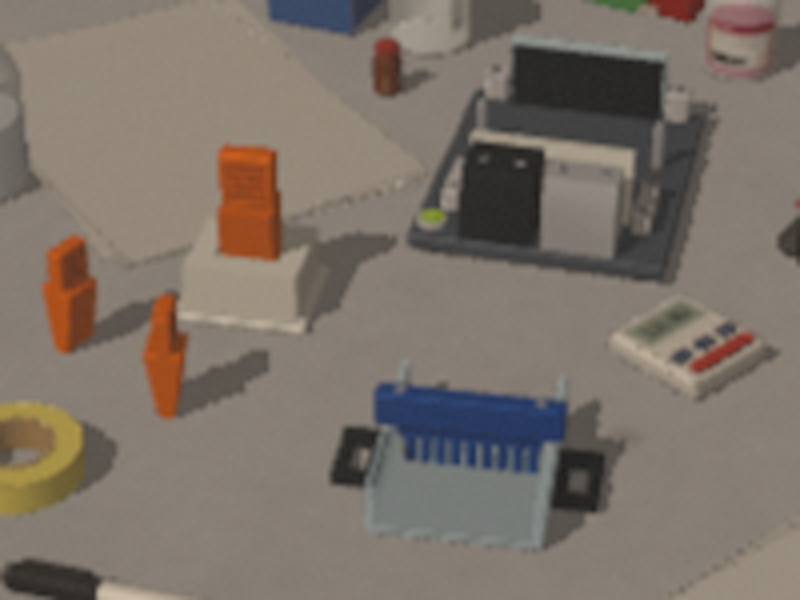

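Top crop:
- Stand: deck corners (383,217), (465,435), (722,335); pins (549,183) and (611,342). The aluminium abutment at (457,347) is on the -y side, and the black stop at (437,283) is on the +y side.
- Tray: comb ends (111,372) and (166,503).
- Wedge: the one in the holder, top (240,138), is clearly the largest and is the right one. The two loose ones, scene crop (70,290) and (165,355), are narrower.

```bash
cat > h.py <<'E'
import json,numpy as np
from scipy.spatial.transform import Rotation as R
from scipy.optimize import least_squares
def rot(q): return R.from_quat(q,scalar_first=True)
class Cam:
    def __init__(s,d,xyz=None,r=None):
        s.d=d; s.p=np.array(d["xyz"] if xyz is None else xyz); s.r=rot(d["rotation"]) if r is None else r
    def proj(s,P):
        c=s.r.inv().apply(np.atleast_2d(P)-s.p); return np.c_[s.d["fx"]*c[:,0]/c[:,2]+s.d["cx"],s.d["fy"]*c[:,1]/c[:,2]+s.d["cy"]]
    def ray(s,uv):
        return s.r.apply([(uv[0]-s.d["cx"])/s.d["fx"],(uv[1]-s.d["cy"])/s.d["fy"],1])
    def plane(s,uv,z):
        v=s.ray(uv); return s.p+v*(z-s.p[2])/v[2]
def wristcam(c,o):
    H=np.array(c["hand_eye"]); T=rot(o["eef_rot"])
    return Cam(c,T.apply(H[:3,3])+o["eef_pos"],T*R.from_matrix(H[:3,:3]))
def load(n): return Cam(json.load(open(n+".json")))
def tri(obs):
    A=np.zeros((3,3));b=np.zeros(3)
    for c,uv in obs:
        v=c.ray(uv);v/=np.linalg.norm(v);M=np.eye(3)-np.outer(v,v);A+=M;b+=M@c.p
    return np.linalg.solve(A,b)
def fit(obs,x0):
    """obs: (cam, uv, local mm xyz); returns x,y,z(m),yaw and residuals px"""
    def f(p): return np.concatenate([(c.proj(R.from_euler('z',p[3]).apply(np.array(l)/1e3)+p[:3])[0]-uv) for c,uv,l in obs])
    s=least_squares(f,x0,loss='soft_l1'); return s.x,f(s.x).reshape(-1,2)
E
python3 - <<'E'
from h import *
T,S=load("top"),load("scene")
t=lambda x,y:(T,np.array([(x+.5)/4.4444-.5+180,(y+.5)/4.4444-.5+160]))
s=lambda x,y:(S,np.array([(x+.5)/4-.5+160,(y+.5)/4-.5+175]))
np.set_printoptions(precision=4,suppress=True)
print("pins",tri([t(549,183),s(481,85)]),tri([t(611,342),s(659,122)]))
st=[(*t(383,217),(-100,78,14)),(*t(465,435),(-100,-78,14)),(*t(722,333),(93,-78,14)),(*t(549,183),(16,57,48)),(*t(611,342),(16,-57,48)),
(*s(481,85),(16,57,48)),(*s(659,122),(16,-57,48)),(*s(412,240),(-100,78,14)),(*s(667,277),(-100,-78,14))]
g=T.plane(t(549,260)[1],.0)
p,r=fit(st,[*g,0.]);print("stand",p,np.degrees(p[3]),"\n",r.round(1).tolist())
tr=[(*t(111,372),(0,49,50)),(*t(166,503),(0,-49,50)),(*t(112,357),(0,57,8)),(*t(182,515),(0,-57,8)),(*t(95,531),(-55,-45,0)),(*t(243,463),(55,-45,15)),
(*s(354,455),(0,57,8)),(*s(579,480),(0,-57,8)),(*s(376,386),(-6,49,50)),(*s(565,402),(-6,-49,50))]
p,r=fit(tr,[*T.plane(t(140,440)[1],.0),p[3]]);print("tray",p,np.degrees(p[3]),"\n",r.round(1).tolist())
print("wedge top",tri([t(238,125),s(248,150)]), T.plane(t(238,125)[1],.098))
hb=[(*t(185,120),(0,0,34)),]
for q in [(185,120),(270,88),(312,183),(230,220)]: print(T.plane(t(*q)[1],.02))
E
```

```text
pins [0.6042 0.0121 0.0608] [ 0.4982 -0.0262  0.0491]
stand [ 0.5468  0.0053 -0.0015 -1.228 ] -70.36128213851568 
 [[-1.2, 1.1], [-0.8, 0.4], [1.1, -0.2], [0.4, -0.2], [0.9, 0.0], [0.3, 4.4], [0.2, 0.4], [-1.2, -0.5], [-0.4, -1.3]]
tray [ 0.4457  0.2853  0.0021 -1.178 ] -67.49686523153605 
 [[-0.9, -0.9], [0.1, 0.7], [0.2, 0.6], [-0.5, 0.0], [0.9, 0.3], [0.9, 0.4], [1.3, -2.0], [-0.6, -1.9], [-1.1, 1.1], [-0.4, 2.4]]
wedge top [0.6403 0.2108 0.0976] [0.6414 0.2115 0.098 ]
[0.6591 0.2546 0.02  ]
[0.6795 0.1965 0.02  ]
[0.6135 0.1694 0.02  ]
[0.5898 0.2253 0.02  ]
```

```bash
python3 - <<'E'
from h import *
T,S=load("top"),load("scene")
k=.7
np.set_printoptions(precision=3,suppress=True)
a=lambda t,s:print(tri([(T,np.array(t)*k),(S,np.array(s)*k)]))
a((655,308),(530,10)); a((580,320),(520,178)); a((540,400),(580,220)) ;a((432,400),(515,335))
for z in(0,.2,.4):print(z,T.plane(np.array((560,400))*k,z),T.plane(np.array((690,590))*k,z))
print(T.proj([[.179,-.547,.2],[0.03,-.2,.4]])/k,S.proj([[.179,-.547,.2]])/k)
E
```

```text
[ 0.514 -0.254  0.487]
[ 0.511 -0.248  0.19 ]
[ 0.365 -0.173  0.167]
[0.375 0.021 0.03 ]
0 [ 0.364 -0.251  0.   ] [-0.028 -0.495  0.   ]
0.2 [ 0.375 -0.198  0.2  ] [ 0.043 -0.404  0.2  ]
0.4 [ 0.386 -0.144  0.4  ] [ 0.114 -0.313  0.4  ]
[[764.425 506.496]
 [614.373 655.489]] [[733.822 162.569]]
```

```bash
python3 -m pendant '[[0,0,0.3,0,0,0],[0,0,0.3,0,0,0],[0,0,0.3,0,0,0],[0,0,0.3,0,0,0],[0,0,0.3,0,0,0],[0,0,0.3,0,0,0],[0,0,0.3,0,0,0],[0.1,0.05,0,0,0,0],[0.15,0.2,0,0,0,0],[0.15,0.25,0,0,0,0]]' 1
```

```text
time_s: 1.35
eef_pos: [0.2592, -0.4463, 0.6188]
eef_rot: [-0.001, 0.988, 0.157, -0.0]
wrist_force: [0.3, -0.1, 1.0]
opening: 0.998
grasp_force: 0.0
```

```bash
python3 -m pendant '[[0.1,0.28,0,0,0,0],[0.1,0.28,0,0,0,0],[0.1,0.28,0,0,0,0],[0.1,0.28,0,0,0,0],[0.1,0.28,0,0,0,0],[0.1,0.28,0,0,0,0],[0.08,0.29,0,0,0,0],[0.08,0.27,-0.1,0,0,0],[0.05,0.26,-0.15,0,0,0],[0.05,0.24,-0.2,0,0,0.05]]'
python3 -m pendant '[[0.03,0.23,-0.2,0,0,0],[0.03,0.2,-0.23,0,0,0],[0,0,-0.3,0,0,0],[0,0,-0.3,0,0,0],[0,0,-0.15,0,0,0],[0,0,0,0,0,0],[0,0,0,0,0,0],[0,0,0,0,0,0],[0,0,0,0,0,0],[0,0,0,0,0,0]]'
```

```text
time_s: 2.6
eef_pos: [0.4306, 0.1028, 0.5303]
eef_rot: [0.0, 0.98, 0.197, 0.001]
wrist_force: [0.1, -1.1, 0.0]
opening: 0.997
grasp_force: 0.0
time_s: 3.85
eef_pos: [0.4427, 0.1869, 0.2956]
eef_rot: [0.0, 0.981, 0.196, 0.0]
wrist_force: [0.3, 0.1, -0.4]
opening: 1.003
grasp_force: 0.0
```

```bash
cat > w.py <<'E'
import sys,cv2,pickle
from bench import ctrl,camera
n=sys.argv[1]
o=ctrl.get_obs(); c=camera("wrist")
pickle.dump((o,c),open(n+".pkl","wb")); cv2.imwrite(f"pics/{n}.png",cv2.resize(c["color"],(800,600),interpolation=cv2.INTER_CUBIC))
E
python3 w.py w1; python3 -c "
import pickle;o,c=pickle.load(open('w1.pkl','rb'));print(c['hand_eye'],c['fx'],o['eef_pos'],o['eef_rot'])"
```

```text
[[-6.26425314e-04 -9.55718296e-01 -2.94282426e-01  7.55449263e-02]
 [ 9.99999793e-01 -6.41235608e-04 -4.61617147e-05  2.25709388e-04]
 [-1.44586775e-04 -2.94282394e-01  9.55718500e-01 -1.73785759e-01]
 [ 0.00000000e+00  0.00000000e+00  0.00000000e+00  1.00000000e+00]] 297.90564526904217 [0.44274218 0.18685941 0.29557284] [1.94836754e-05 9.80628927e-01 1.95874089e-01 4.99207186e-04]
```

View pics/w1.png

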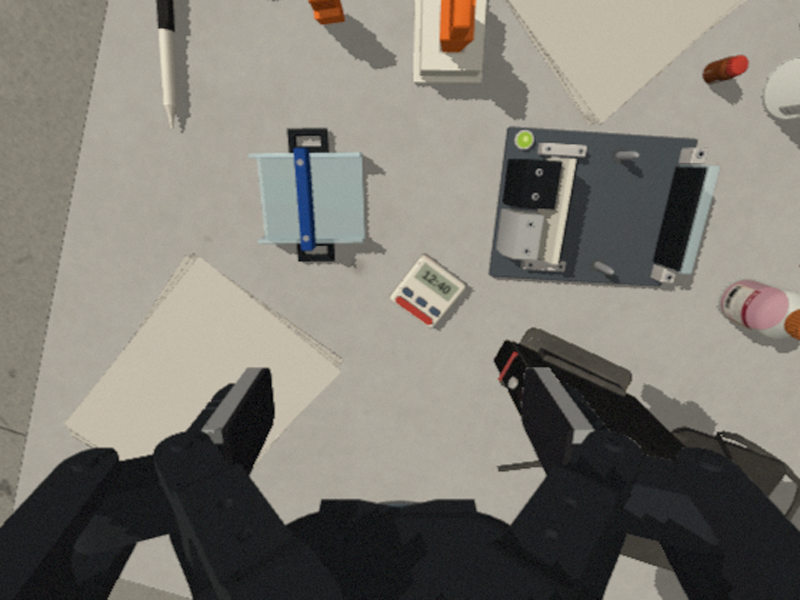

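The wrist view shows the tray (comb from 301,150 to 306,249), the stand (corners 511,128 / 492,277 / 697,140; pin tips 636,154 / 612,273) and the wedge holder at (450,40). I'll refit using all three views.

```bash
cat > f2.py <<'E'
from h import *
import pickle
T,S=load("top"),load("scene")
o,c=pickle.load(open('w1.pkl','rb')); W=wristcam(c,o)
t=lambda x,y:(T,np.array([(x+.5)/4.4444-.5+180,(y+.5)/4.4444-.5+160]))
s=lambda x,y:(S,np.array([(x+.5)/4-.5+160,(y+.5)/4-.5+175]))
w=lambda x,y:(W,np.array([x,y])*.7)
np.set_printoptions(precision=4,suppress=True)
A=[(*w(511,128),(-100,78,14)),(*w(492,277),(-100,-78,14)),(*w(697,140),(93,78,14)),(*w(636,154),(16,57,48)),(*w(612,273),(16,-57,48)),(*w(617,156),(16,57,14)),(*w(597,264),(16,-57,14))]
B=[(*t(383,217),(-100,78,14)),(*t(465,435),(-100,-78,14)),(*t(722,333),(93,-78,14)),(*t(549,183),(16,57,48)),(*t(611,342),(16,-57,48)),
(*s(659,122),(16,-57,48)),(*s(412,240),(-100,78,14)),(*s(667,277),(-100,-78,14))]
for X in(A,B,A+B):
    p,r=fit(X,[.547,.005,0,-1.22]);print("stand",p,np.degrees(p[3]),r.round(1).tolist())
A=[(*w(301,150),(0,49,50)),(*w(306,249),(0,-49,50)),(*w(307,128),(0,69,8)),(*w(317,262),(0,-69,8))]
B=[(*t(111,372),(0,49,50)),(*t(166,503),(0,-49,50)),(*t(112,357),(0,57,8)),(*t(182,515),(0,-57,8)),(*t(95,531),(-55,-45,0)),(*t(243,463),(55,-45,15)),
(*s(354,455),(0,57,8)),(*s(579,480),(0,-57,8)),(*s(376,386),(-6,49,50)),(*s(565,402),(-6,-49,50))]
for X in(A,B,A+B):
    p,r=fit(X,[.446,.285,0,-1.18]);print("tray",p,np.degrees(p[3]),r.round(1).tolist())
print("bar ends tri",tri([w(301,150),t(111,372)]),tri([w(306,249),t(166,503)]))
E
python3 f2.py
```

```text
stand [ 0.5462  0.0021 -0.0069 -1.2327] -70.62615641992586 [[-0.8, 0.2], [-0.5, -0.3], [0.1, -0.4], [0.1, 1.5], [-0.0, -1.1], [1.0, 0.4], [0.1, -0.1]]
stand [ 0.5468  0.005  -0.0032 -1.228 ] -70.35893044426392 [[-1.0, 1.1], [-0.7, 0.4], [1.1, -0.1], [0.5, -0.1], [0.9, 0.0], [0.2, 1.0], [-1.1, 0.1], [-0.4, -0.8]]
stand [ 0.5461  0.0036 -0.0044 -1.2318] -70.57892464548598 [[-1.4, -0.3], [-0.9, -0.2], [0.4, -0.9], [0.1, 1.1], [-0.0, -1.0], [1.0, 0.0], [0.1, -0.0], [-0.5, 1.2], [-0.4, 0.5], [1.5, 0.2], [1.0, 0.2], [1.3, 0.3], [0.7, 1.3], [-0.7, 0.2], [-0.1, -0.5]]
tray [ 0.4434  0.2857 -0.0047 -1.1701] -67.04114071994186 [[-0.6, -1.1], [0.9, 1.2], [0.4, 0.8], [-0.6, -0.9]]
tray [ 0.4457  0.2853  0.0021 -1.178 ] -67.49686581726088 [[-0.9, -0.9], [0.1, 0.7], [0.2, 0.6], [-0.5, 0.0], [0.9, 0.3], [0.9, 0.4], [1.3, -2.0], [-0.6, -1.9], [-1.1, 1.1], [-0.4, 2.4]]
tray [ 0.445   0.285   0.0014 -1.1737] -67.24738153381577 [[-0.6, -2.1], [0.7, 1.2], [0.5, -0.4], [-0.8, -0.7], [-0.8, -0.6], [0.3, 0.9], [0.2, 0.9], [-0.3, 0.2], [1.1, 0.6], [1.0, 0.6], [1.6, -1.6], [-0.2, -1.7], [-0.7, 1.4], [-0.0, 2.7]]
bar ends tri [0.4882 0.3008 0.0579] [0.4027 0.2665 0.0573]
```

```bash
python3 -m pendant '[[0.009,0.25,-0.15,0,0,0],[0,0.24,-0.15,0,0,0],[0,0,-0.3,0,0,0],[0,0,-0.3,0,0,0],[0,0,-0.2,0,0,0],[0,0,-0.12,0,0,0],[0,0,-0.1,0,0,0],[0,0,0,0,0,0],[0,0,0,0,0,0],[0,0,0,0,0,0]]' 0; python3 w.py w2
```

```text
time_s: 5.15
eef_pos: [0.4452, 0.2852, 0.0322]
eef_rot: [-0.0, 0.981, 0.196, 0.001]
wrist_force: [0.6, -0.9, -0.1]
opening: 0.5
grasp_force: 0.0
```

View pics/w2.png

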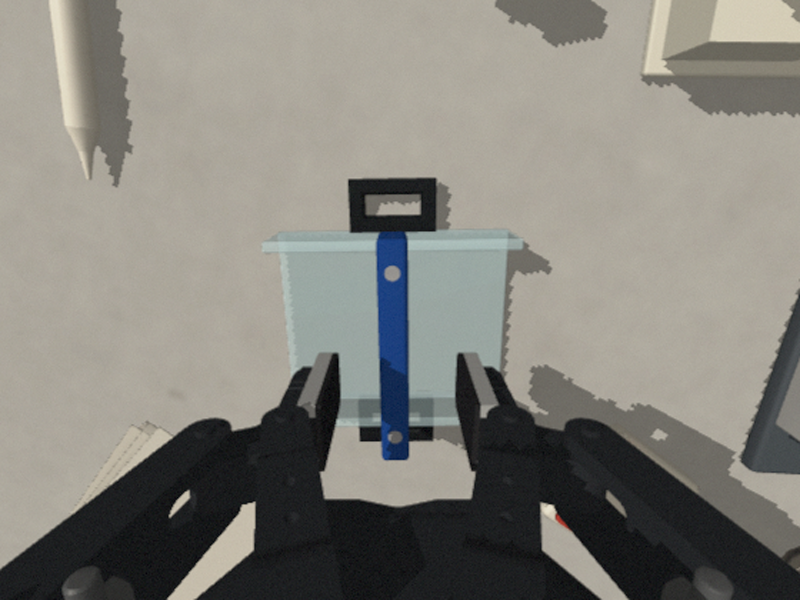

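The fingers straddle the comb, whose bar runs from (392,234) to (396,459). The ear edge is at (392,179). I'll fit the tray in the tool frame and close.

```bash
python3 - <<'E'
from h import *
import pickle
o,c=pickle.load(open('w2.pkl','rb')); W=wristcam(c,o)
w=lambda x,y:(W,np.array([x,y])*.7)
A=[(*w(392,234),(0,49,50)),(*w(396,459),(0,-49,50)),(*w(392.5,179),(0,69,8)),(*w(350,180),(-20,69,8)),(*w(436,180),(20,69,8)),(*w(394,194),(0,62,8)),(*w(394,216),(0,52,0))]
p,r=fit(A,[.446,.285,0,-1.18]);print(p,np.degrees(p[3]),r.round(1).tolist())
print(np.degrees(rot(o["eef_rot"]).as_matrix()), "ty", np.degrees(np.arctan2(*rot(o["eef_rot"]).as_matrix()[[1,0],1])))
for uv,z in [((394,205),.004),((392.5,179),.008),((392,234),.05),((396,459),.05)]:
    q=R.from_euler('z',-np.radians(-67.3)).apply(W.plane(np.array(uv)*.7,z)-o["eef_pos"]);print(uv,q*1e3)
E
python3 -m pendant '[[0,0,0,0,0,0],[0,0,0,0,0,0],[0,0,0,0,0,0],[0,0,0,0,0,0],[0,0,0,0,0,0],[0,0,0,0,0,0],[0,0,0,0,0,0],[0,0,0,0,0,0],[0,0,0.1,0,0,0],[0,0,0.1,0,0,0]]' -1
```

```text
[ 0.44382742  0.28563408 -0.00252192 -1.16586592] -66.79919694048797 [[0.5, 3.2], [-0.1, -0.4], [0.3, 0.1], [-0.6, -0.2], [0.6, -0.9], [-0.6, 0.6], [-0.3, -0.8]]
[[ 5.28968794e+01  2.20161991e+01  1.16101244e-01]
 [ 2.20161610e+01 -5.28970064e+01  4.14480348e-02]
 [ 1.23114416e-01  6.34657526e-03 -5.72956469e+01]] ty -67.40249223476073
(394, 205) [ -1.13993382  56.17122392 -28.20689655]
(392.5, 179) [ -1.73292094  68.0637321  -24.20689655]
(392, 234) [-1.58768218 49.99160841 17.79310345]
(396, 459) [ -0.43230086 -48.39754176  17.79310345]
time_s: 6.45
eef_pos: [0.4439, 0.2847, 0.0712]
eef_rot: [0.0, 0.981, 0.196, -0.0]
wrist_force: [0.5, 0.2, -1.2]
opening: 0.001
grasp_force: 0.0
```

Opening reads 0 with no grip force, so the grasp missed. Looking again.

```bash
python3 w.py w3
```

```text
(no output)
```

View pics/w3.png

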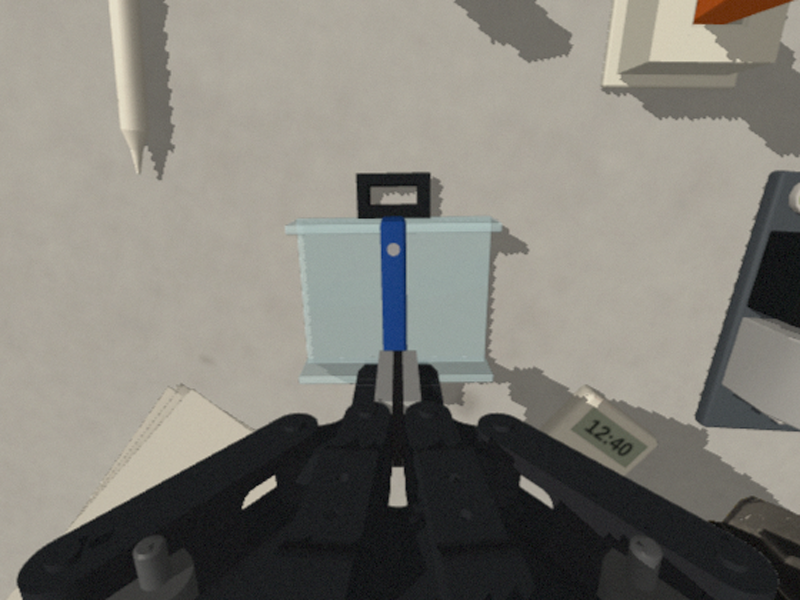

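```bash
python3 -m pendant '[[0,0,0,0,0,0],[0,0,0,0,0,0],[0,0,0,0,0,0],[0,0,0,0,0,0],[0,0,0,0,0,0],[0,0,0,0,0,0],[0,0,-0.08,0,0,0],[0,0,-0.08,0,0,0],[0,0,-0.06,0,0,0],[0,0,0,0,0,0]]' -0.2
python3 -m pendant '[[0,0,0,0,0,0],[0,0,0,0,0,0],[0,0,0,0,0,0],[0,0,0,0,0,0],[0,0,0,0,0,0],[0,0,0,0,0,0],[0,0,0,0,0,0],[0,0,0,0,0,0],[0,0,0,0,0,0],[0,0,0,0,0,0]]' -1
```

```text
time_s: 7.75
eef_pos: [0.4429, 0.2843, 0.0252]
eef_rot: [0.0, 0.981, 0.196, -0.002]
wrist_force: [-0.5, -0.3, 0.0]
opening: 0.402
grasp_force: 0.0
time_s: 9.0
eef_pos: [0.4443, 0.2848, 0.027]
eef_rot: [-0.0, 0.981, 0.196, 0.0]
wrist_force: [0.6, -0.1, -0.4]
opening: 0.004
grasp_force: 0.0
```

```bash
python3 w.py w4; python3 - <<'E'
import pickle,cv2,numpy as np
from bench import camera
o,c=pickle.load(open("w4.pkl","rb"))
s=camera("scene")["color"]; cv2.imwrite("s4.png",s)
a=cv2.resize(c["color"][:,140:420],(400,600),interpolation=3)
b=cv2.resize(s[210:330,235:315],(400,600),interpolation=3)
cv2.imwrite("pics/c4.png",np.hstack([a,b]))
E
```

```text
(no output)
```

View pics/c4.png

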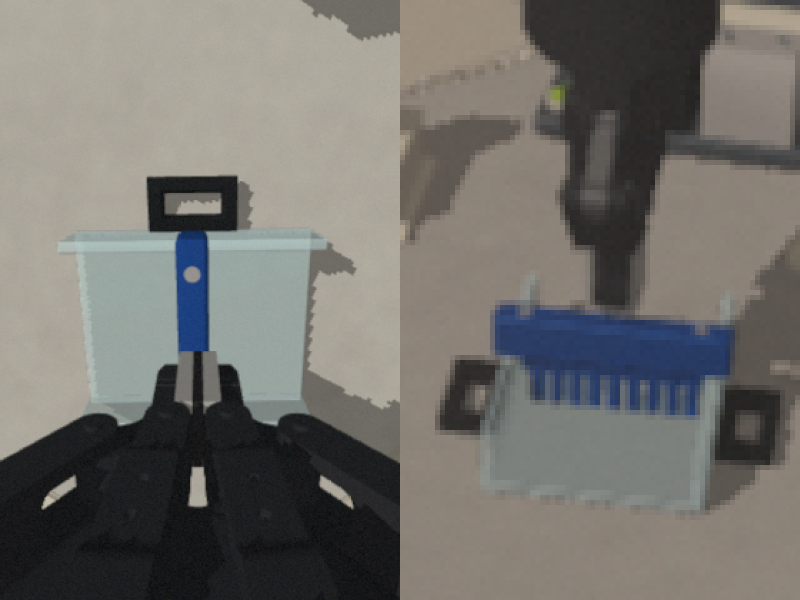

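```bash
python3 - <<'E'
from h import *
from bench import ctrl
print(getattr(ctrl,"finger_overhang",None),[a for a in dir(ctrl) if a[0]!='_'])
S=load("scene")
for z in(.0,.019,.035,.05,.055,.06): print(z,((S.proj([[.4443,.2848,z]])[0]-[235,210])*5+[400,0]).round())
print(((S.proj([[.4445+.049*.92,.285+.049*.386,.05],[.4445-.049*.92,.285-.049*.386,.05]])-[235,210])*5+[400,0]).round())
E
```

```text
0.008 ['MotionError', 'finger_overhang', 'get_obs', 'hand_in']
0.0 [610. 418.]
0.019 [611. 381.]
0.035 [612. 350.]
0.05 [613. 320.]
0.055 [613. 310.]
0.06 [613. 300.]
[[494. 307.]
 [732. 333.]]
```

Both views put the fingertips at z≈0.055, about 36 mm higher than the reported TCP implies, so the fingers closed just above the comb. I'll go lower, staged, and watch the force.

```bash
python3 -m pendant '[[0,0,0,0,0,0],[0,0,0,0,0,0],[0,0,0,0,0,0],[0,0,0,0,0,0],[0,0,0,0,0,0],[0,0,-0.03,0,0,0],[0,0,-0.04,0,0,0],[0,0,-0.04,0,0,0],[0,0,-0.04,0,0,0],[0,0,0,0,0,0]]' -0.2
python3 -m pendant '[[0,0,0,0,0,0],[0,0,0,0,0,0],[0,0,0,0,0,0],[0,0,0,0,0,0],[0,0,0,0,0,0],[0,0,0,0,0,0],[0,0,0,0,0,0],[0,0,0,0,0,0],[0,0,0,0,0,0],[0,0,0,0,0,0]]' -1
```

```text
time_s: 10.35
eef_pos: [0.4435, 0.2845, -0.004]
eef_rot: [0.0, 0.981, 0.196, -0.001]
wrist_force: [0.4, -0.5, 0.3]
opening: 0.402
grasp_force: 0.0
time_s: 11.6
eef_pos: [0.4446, 0.285, -0.0027]
eef_rot: [-0.0, 0.981, 0.196, 0.0]
wrist_force: [0.3, -0.0, 4.8]
opening: 0.13
grasp_force: 60.5
```

```bash
python3 -m pendant '[[0,0,0.1,0,0,0],[0,0,0.2,0,0,0],[0.05,-0.15,0.2,0,0,0],[0.09,-0.25,0,0,0,-0.035],[0.09,-0.25,0,0,0,0],[0.09,-0.25,0,0,0,0],[0.09,-0.25,0,0,0,0],[0.09,-0.25,0,0,0,0],[0.035,-0.085,0,0,0,0],[0,0,0,0,0,0]]'; python3 w.py w5
```

```text
time_s: 12.85
eef_pos: [0.5508, -0.0129, 0.0961]
eef_rot: [-0.0, 0.986, 0.168, -0.001]
wrist_force: [0.0, 1.0, -2.3]
opening: 0.126
grasp_force: 59.6
```

View pics/w5.png

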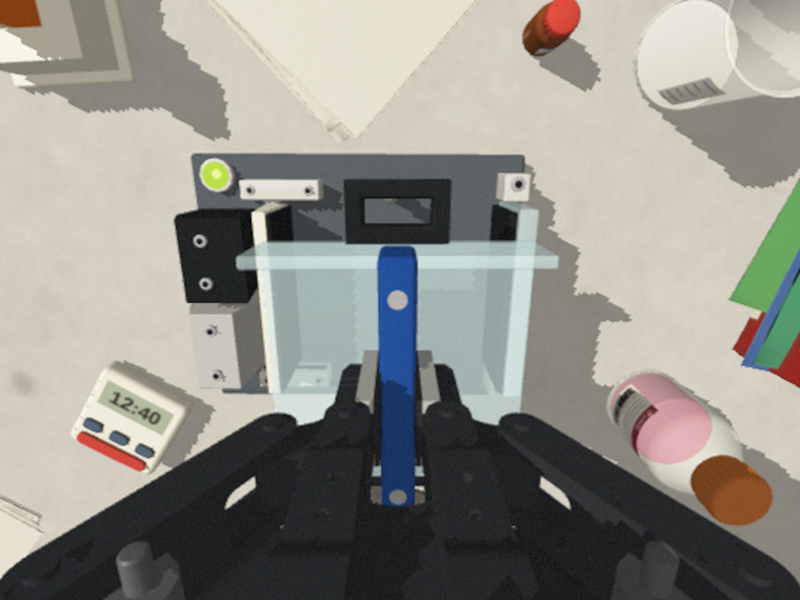

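The tray hangs level over the stand, with its ear slot at (362–431,196–225) and the stand corners at (193,155) and (524,155). Working out the offset numerically.

```bash
python3 - <<'E'
from h import *
import pickle
o,c=pickle.load(open('w5.pkl','rb')); W=wristcam(c,o)
np.set_printoptions(precision=4,suppress=True)
w=lambda x,y:(W,np.array([x,y])*.7)
A=[(*w(193,155),(-100,78,14)),(*w(524,155),(93,78,14)),(*w(241,181),(-68,64,28)),(*w(322,180),(-24,64,28)),(*w(319,199),(-24,53,28)),(*w(241,197),(-68,53,28)),(*w(252,211),(-51.6,50,60))]
p,r=fit(A,[.5463,.004,0,-1.23]);print("stand",p,np.degrees(p[3]),r.round(1).tolist())
def f0(A,z,x0):
    B=lambda q:np.concatenate([(c.proj(R.from_euler('z',q[2]).apply(np.array(l)/1e3)+[q[0],q[1],z])[0]-uv) for c,uv,l in A])
    s=least_squares(B,x0,loss='soft_l1');return s.x
q=f0(A,0,[.5463,.004,-1.23]);print("stand z0",q)
B=[(*w(398,248),(0,49,50)),(*w(397,505),(0,-49,50)),(*w(346,180),(-20,69,8)),(*w(450,180),(20,69,8)),(*w(362,196),(-13,62,8)),(*w(431,196),(13,62,8)),(*w(396.5,225),(0,52,0))]
t,r=fit(B,[.552,-.012,.1,-1.23]);print("tray",t,np.degrees(t[3]),r.round(1).tolist())
for S in (p,[*q[:2],0,q[2]],[.5461,.0036,0,-1.2318]): print("tray in stand mm",R.from_euler('z',-S[3]).apply(t[:3]-np.array(S[:3]))*1e3,"dyaw",np.degrees(t[3]-S[3]))
g=c["color"].mean(2)[134:162:2,250:306:3].astype(int);print(g)
print(np.degrees(np.arctan2(*rot(o["eef_rot"]).as_matrix()[[1,0],1])))
for S in ([*q[:2],0,q[2]],): print("pin a px",W.proj(R.from_euler('z',S[3]).apply([[.016,.057,.048],[.016,.057,.014]])+S[:3]))
E
```

```text
stand [ 0.5457  0.0063 -0.0043 -1.2389] -70.98101722080774 [[-1.1, -1.2], [-0.3, -0.1], [-0.3, -1.1], [-2.0, -0.1], [0.8, 0.6], [1.1, 1.8], [1.2, 0.3]]
stand z0 [ 0.5461  0.0055 -1.2401]
tray [ 0.551  -0.0131  0.0895 -1.2355] -70.7912338157722 [[-0.5, 1.8], [0.0, 0.1], [0.3, -1.0], [-1.0, -0.9], [1.9, 0.6], [-0.5, 0.7], [0.7, -3.7]]
tray in stand mm [20.0563 -1.3047 93.7833] dyaw 0.18978340503554264
tray in stand mm [19.1765 -1.4353 89.4765] dyaw 0.262029458717755
tray in stand mm [17.3406 -0.9455 89.4765] dyaw -0.21429261155739646
[[ 35  38  40  39  39  40  38  38  37  38  39  42  37  37  41  36  37  40
   39]
 [ 40  37  40  39  43  38  39  39  36  38  43  41  38  38  39  39  36  41
   39]
 [ 38  27  26  23  23  28  26  26  26  31  29  25  25  24  24  30  34  35
   36]
 [ 33  21  97  95  98 101  96 110  99  77  63  62  65  63  76  96 100  74
   39]
 [ 38  22 101  98 100  98 100  91  88  64  63  66  65  62  62  97  95  64
   37]
 [ 35  22  97  96 101  97  99 101  98  98  78  66  64  63  63  74  98  56
   33]
 [ 38  28  98 101  97 100  98 100  98  99 100  89  68  66  64  63  67  61
   38]
 [ 35  22  99  97  97  96  98  95  98  95  98  99  93  65  65  65  67  41
   41]
 [ 39  26 101  95 100 100  98 101  99  98  98  96  97  66  67  64  61  44
   35]
 [ 37  34  99  98  99  97  97 100  97  99  97  95 100  91  64  62  65  43
   37]
 [ 36  31 103  97 100  96  96  96  98  96  98  98  98 100  96  78  62  44
   41]
 [ 37  21  57  53  54  57  58  55  58  58  54  57  60  56  58  56  39  30
   46]
 [ 36  28  28  29  34  37  32  28  30  33  33  35  30  37  33  35  37  39
   42]
 [ 36  39  33  38  36  36  38  37  39  40  33  39  39  36  41  39  40  36
   44]]
-70.6834715515388
pin a px [[274.2599 137.3189]
 [274.7949 134.0963]]
```

```bash
python3 -m pendant '[[0.003,0.012,0,0,0,0],[0,0,-0.08,0,0,0],[0,0,-0.08,0,0,0],[0,0,-0.06,0,0,0],[0,0,-0.01,0,0,0],[0,0,0,0,0,0],[0,0,0,0,0,0],[0,0,0,0,0,0],[0,0,0,0,0,0],[0,0,0,0,0,0]]'; python3 w.py w6; python3 - <<'E'
from h import *
import pickle,sys
np.set_printoptions(linewidth=250)
o,c=pickle.load(open('w6.pkl','rb'));W=wristcam(c,o)
S=[.5461,.005,0,-1.236]
print(W.proj(R.from_euler('z',S[3]).apply([[.016,.057,.048],[.016,.057,.014],[.003,.062,.06],[.029,.052,.052]])+S[:3]))
g=c["color"].mean(2).astype(int)
print("cols",list(range(242,318,2)))
for r in range(118,172,2): print(r,*g[r,242:318:2])
E
```

```text
time_s: 14.15
eef_pos: [0.552, -0.0098, 0.0511]
eef_rot: [0.0, 0.986, 0.169, 0.0]
wrist_force: [0.3, 1.2, -2.2]
opening: 0.125
grasp_force: 59.6
[[278.27706454 147.34260709]
 [278.22417922 141.97608264]
 [254.40549347 140.35322474]
 [300.70775924 156.9369148 ]]
cols [242, 244, 246, 248, 250, 252, 254, 256, 258, 260, 262, 264, 266, 268, 270, 272, 274, 276, 278, 280, 282, 284, 286, 288, 290, 292, 294, 296, 298, 300, 302, 304, 306, 308, 310, 312, 314, 316]
118 107 107 105 105 107 105 107 106 107 105 105 105 105 110 107 104 106 107 107 107 104 105 107 107 107 104 108 106 109 106 107 107 106 106 106 104 107 106
120 103 105 105 106 104 105 106 108 103 107 105 108 106 106 108 105 107 106 106 106 106 104 108 104 108 105 106 107 107 105 106 103 106 104 108 105 106 104
122 103 106 106 104 108 106 105 105 107 108 106 105 110 106 107 106 106 107 105 107 106 106 106 104 109 106 107 105 106 104 106 107 103 106 106 107 106 107
124 108 107 104 104 107 107 105 107 108 107 108 105 106 107 104 107 102 104 107 107 109 106 105 105 105 106 106 107 108 107 104 108 106 104 104 103 104 105
126 51 46 49 46 49
[... 2120 characters left out ...]
 38 39 38 38 40 37 38 40 40 40 41 41 42 40 40 40 43 46 44 44 45 40 44 45 44 44 44 48 47 40 41 40 44 41 50 68
162 52 40 38 38 41 41 39 43 42 38 38 37 42 43 39 37 36 35 41 41 40 42 39 41 41 38 42 41 37 35 40 41 41 40 38 37 49 69
164 62 39 36 39 40 38 41 39 34 42 44 38 42 42 39 40 43 41 38 38 41 38 40 40 39 41 40 38 42 42 38 39 41 37 38 37 54 69
166 60 39 38 45 43 42 38 41 42 41 43 39 40 42 38 41 37 40 46 41 38 39 40 40 39 39 39 39 39 40 39 35 36 40 41 43 50 69
168 63 40 40 40 41 39 43 40 38 41 39 37 40 39 42 40 39 39 42 40 36 42 38 40 39 42 39 36 40 39 41 40 40 34 40 43 66 99
170 96 70 70 69 69 73 71 70 75 71 70 71 73 73 73 73 75 75 72 72 72 71 72 71 71 70 71 71 69 72 70 70 68 72 68 67 145 189
```

```bash
cat > rel.py <<'E'
from h import *
import pickle
o,c=pickle.load(open('w6.pkl','rb'));W=wristcam(c,o)
L=lambda uv,z:R.from_euler('z',1.236).apply(W.plane(uv,z)-[.5461,.005,0])*1e3
np.set_printoptions(precision=2,suppress=True)
u=o["eef_pos"][2]+.0027
for v in(139,158):print("rim",L((278,v),u+.008))
print("under edge",L((278,155),u))
print("hole x",L((254.5,148),u+.008),L((301.5,148),u+.008))
for v in(146,147,148):print("pin tip",L((276.5,v),.048))
print("ear out",L((278,125),u+.008))
E
python3 rel.py
```

```text
rim [15.81 62.92 61.84]
rim [15.85 52.75 61.84]
under edge [15.85 53.31 53.84]
hole x [ 3.11 58.1  61.84] [28.55 58.2  61.84]
pin tip [14.96 57.77 48.  ]
pin tip [14.96 57.19 48.  ]
pin tip [14.96 56.61 48.  ]
ear out [15.78 70.18 61.84]
```

```bash
python3 -m pendant '[[-0.0024,-0.0008,0,0,0,0],[0,0,-0.02,0,0,0],[0,0,-0.02,0,0,0],[0,0,-0.02,0,0,0],[0,0,-0.02,0,0,0],[0,0,-0.02,0,0,0],[0,0,-0.02,0,0,0],[0,0,0,0,0,0],[0,0,0,0,0,0],[0,0,0,0,0,0]]'
```

```text
time_s: 15.45
eef_pos: [0.5516, -0.01, 0.0272]
eef_rot: [0.0, 0.986, 0.169, 0.0]
wrist_force: [-0.1, 0.2, -2.0]
opening: 0.132
grasp_force: 59.6
```

```bash
python3 -m pendant '[[0,0,-0.02,0,0,0],[0,0,-0.02,0,0,0],[0,0,-0.02,0,0,0],[0,0,-0.015,0,0,0],[0,0,-0.005,0,0,0],[0,0,-0.003,0,0,0],[0,0,0,0,0,0],[0,0,0,0,0,0],[0,0,0,0,0,0],[0,0,0,0,0,0]]'
```

```text
time_s: 16.7
eef_pos: [0.5513, -0.0099, 0.0113]
eef_rot: [0.0, 0.986, 0.169, -0.0]
wrist_force: [-5.6, 1.0, 6.9]
opening: 0.124
grasp_force: 61.0
```

```bash
python3 -m pendant '[[0,0,0,0,0,0],[0,0,0,0,0,0],[0,0,0,0,0,0],[0,0,0,0,0,0],[0,0,0.05,0,0,0],[0,0,0.15,0,0,0],[0,0,0.25,0,0,0],[0,0,0.25,0,0,0],[0.05,0.15,0.24,0,0,0],[0.06,0.25,0,0,0,0]]' -0.2
python3 -m pendant '[[0.06,0.25,0,0,0,0.03],[0.06,0.25,0,0,0,0],[0.02,0.12,0,0,0,0],[0,0,0,0,0,0],[0,0,0,0,0,0],[0,0,0,0,0,0],[0,0,0,0,0,0],[0,0,0,0,0,0],[0,0,0,0,0,0],[0,0,0,0,0,0]]'
python3 w.py w7
```

```text
time_s: 17.95
eef_pos: [0.5772, 0.0695, 0.2049]
eef_rot: [0.002, 0.986, 0.167, 0.005]
wrist_force: [0.5, 0.2, -0.0]
opening: 0.402
grasp_force: 0.0
time_s: 19.2
eef_pos: [0.6014, 0.194, 0.1984]
eef_rot: [-0.0, 0.981, 0.192, -0.0]
wrist_force: [0.6, -0.4, -0.3]
opening: 0.4
grasp_force: 0.0
```

View pics/w7.png

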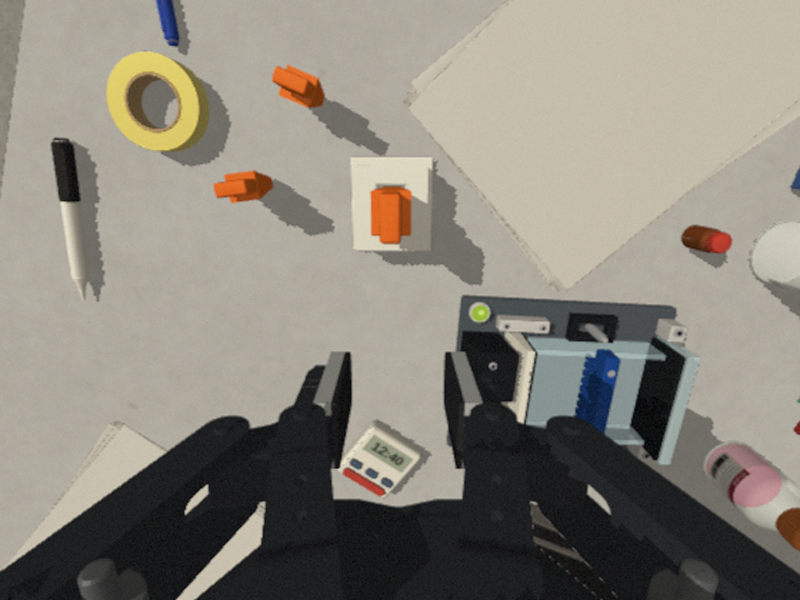

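All 10 views are now used. The picture shows the tray seated with a pin through its slot. The wedge grip top is at about (390.5,218.5) and its shoulder centre at (391,212.5), aligned with the tool axes. Refining by colour segmentation.

```bash
python3 - <<'E'
from h import *
import pickle,cv2
o,c=pickle.load(open('w7.pkl','rb'));W=wristcam(c,o)
np.set_printoptions(precision=4,suppress=True,linewidth=200)
h=cv2.cvtColor(c["color"],cv2.COLOR_BGR2HSV); m=((h[...,0]<14)&(h[...,1]>170)&(h[...,2]>90)).astype(np.uint8); m[:100]=0;m[:,:230]=0;m[190:]=0;m[:,330:]=0
for r in range(126,176,4):
    x=np.where(m[r])[0]; print(r,(x.min(),x.max()) if len(x) else None, c["color"][r,272].tolist(),c["color"][r,262].tolist())
ty=np.arctan2(*rot(o["eef_rot"]).as_matrix()[[1,0],1]);print("tool yaw",np.degrees(ty))
T=load("top")
for uv,z in [((390.5,218.5),.098),((391,212.5),.064),((391.5,204),.034)]:
    P=W.plane(np.array(uv)*.7,z);print(P,R.from_euler('z',-ty).apply(P-o["eef_pos"])*1e3)
print(tri([(W,np.array((390.5,243))*.7),(T,np.array([249/4.4444+180,165/4.4444+160]))]))
mm=c["color"][115:180,240:310]
E
```

```text
126 None [191, 214, 219] [193, 213, 221]
130 None [75, 97, 128] [178, 197, 202]
134 (np.int64(260), np.int64(286)) [27, 80, 172] [35, 103, 223]
138 (np.int64(260), np.int64(287)) [39, 105, 225] [34, 103, 223]
142 (np.int64(260), np.int64(286)) [34, 103, 222] [35, 102, 222]
146 (np.int64(260), np.int64(286)) [35, 106, 223] [33, 102, 221]
150 (np.int64(260), np.int64(286)) [34, 103, 223] [36, 103, 222]
154 (np.int64(260), np.int64(286)) [36, 104, 222] [36, 102, 221]
158 (np.int64(260), np.int64(286)) [33, 101, 221] [38, 103, 222]
162 (np.int64(260), np.int64(286)) [38, 103, 221] [38, 103, 223]
166 (np.int64(266), np.int64(279)) [39, 104, 221] [188, 212, 218]
170 None [86, 118, 162] [185, 208, 215]
174 None [189, 210, 218] [187, 209, 218]
tool yaw -67.86286196738921
[0.6376 0.2131 0.098 ] [  -4.0368   40.6801 -100.3904]
[0.6375 0.2132 0.064 ] [  -4.1849   40.6238 -134.3904]
[0.6404 0.2144 0.034 ] [  -4.1915   43.7929 -164.3904]
[0.6182 0.2059 0.0721]
```

```bash
python3 -m pendant '[[0.1,0.055,0,0,0,0],[0.081,0.04,-0.05,0,0,0],[0,0,-0.15,0,0,0],[0,0,-0.2,0,0,0],[0,0,-0.2,0,0,0],[0,0,-0.12,0,0,0],[0,0,-0.05,0,0,0],[0,0,-0.017,0,0,0],[0,0,0,0,0,0],[0,0,0,0,0,0]]'
python3 w.py w8; python3 - <<'E'
from h import *
import pickle,cv2
o,c=pickle.load(open('w8.pkl','rb'));W=wristcam(c,o)
h=cv2.cvtColor(c["color"],cv2.COLOR_BGR2HSV); m=((h[...,0]<14)&(h[...,1]>170)&(h[...,2]>60)).astype(np.uint8); m[:,:200]=0;m[:,360:]=0
for r in range(120,420,10):
    x=np.where(m[r])[0]
    if len(x): print(r,x.min(),x.max(),len(x))
ty=np.radians(-67.9);E=rot(o["eef_rot"])
print(W.proj(E.apply([[.016,-.007,-.057],[.016,.007,-.057],[-.016,-.007,-.057],[-.016,.007,-.057],[0.011,-.01,-.028],[0.011,.01,-.028]])+o["eef_pos"]))
E
```

```text
time_s: 20.5
eef_pos: [0.6386, 0.2133, 0.0424]
eef_rot: [0.0, 0.981, 0.192, 0.001]
wrist_force: [0.3, 0.0, -0.3]
opening: 0.403
grasp_force: 0.0
210 264 289 26
220 258 295 38
230 251 301 51
240 251 301 51
250 251 301 51
260 252 300 49
270 252 300 49
280 262 290 29
290 262 290 29
300 262 290 29
310 262 289 28
[[261.41100951 256.77889536]
 [293.70740673 256.75849047]
 [262.58339469 318.99996441]
 [292.68473312 318.98125415]
 [258.82744017 240.12726979]
 [296.4596427  240.10339074]]
```

```bash
python3 -m pendant '[[0,0,0,0,0,0],[0,0,0,0,0,0],[0,0,0,0,0,0],[0,0,0,0,0,0],[0,0,0,0,0,0],[0,0,0,0,0,0],[0,0,0,0,0,0],[0,0,0,0,0,0],[0,0,0,0,0,0],[0,0,0,0,0,0]]' -1
```

```text
time_s: 21.8
eef_pos: [0.6382, 0.2132, 0.0418]
eef_rot: [0.0, 0.981, 0.192, 0.001]
wrist_force: [-0.0, -0.5, 5.6]
opening: 0.15
grasp_force: 59.1
```

```bash
python3 -m pendant '[[0,0,0.08,0,0,0],[0,0,0.2,0,0,0],[0,0,0.25,0,0,0],[-0.08,-0.1,0,0,0,-0.032],[-0.16,-0.19,0,0,0,0],[-0.16,-0.19,0,0,0,0],[-0.16,-0.19,0,0,0,0],[-0.115,-0.135,-0.1,0,0,0],[0,0,-0.08,0,0,0],[0,0,0,0,0,0]]'
python3 w.py w9; python3 - <<'E'
from h import *
import pickle,cv2
o,c=pickle.load(open('w9.pkl','rb'));W=wristcam(c,o)
np.set_printoptions(linewidth=260,precision=2,suppress=True)
L=lambda p:R.from_euler('z',-.0).apply(p)
S=[.5461,.0045,0,-1.2357]; f=lambda l:R.from_euler('z',S[3]).apply(np.array(l)/1e3)+S[:3]
print("tool in stand",R.from_euler('z',-S[3]).apply(o["eef_pos"]-np.array(S[:3]))*1e3,"yaw",np.degrees(np.arctan2(*rot(o["eef_rot"]).as_matrix()[[1,0],1])))
for l in [(-43,50,60),(-51.6,50,60),(-51.6,3,60),(-43,3,60),(-67,-3,60),(-67,-47,60),(-51.6,-47,60)]: print(l,W.proj(f(l))[0])
g=c["color"].astype(int)
print("cols",list(range(230,350,3)))
for r in range(150,330,12): print(r,*[f"{int(v)}" for v in g[r,230:350:3].mean(1)])
h=cv2.cvtColor(c["color"],cv2.COLOR_BGR2HSV); m=((h[...,0]<14)&(h[...,1]>170)&(h[...,2]>60)); m[:,:200]=0;m[:,360:]=0
for r in range(100,330,8):
    x=np.where(m[r])[0]
    if len(x): print(r,x.min(),x.max(),len(x))
E
```

```text
time_s: 23.05
eef_pos: [0.5019, 0.0524, 0.1102]
eef_rot: [-0.0, 0.986, 0.167, -0.001]
wrist_force: [0.7, 0.0, 0.1]
opening: 0.152
grasp_force: 58.6
tool in stand [-59.75 -25.96 110.18] yaw -70.76779129864958
(-43, 50, 60) [301.19 112.33]
(-51.6, 50, 60) [289.2  112.33]
(-51.6, 3, 60) [288.53 176.72]
(-43, 3, 60) [299.78 176.72]
(-67, -3, 60) [268.45 184.37]
(-67, -47, 60) [268.97 237.1 ]
(-51.6, -47, 60) [287.89 237.11]
cols [230, 233, 236, 239, 242, 245, 248, 251, 254, 257, 260, 263, 266, 269, 272, 275, 278, 281, 284, 287, 290, 293, 296, 299, 302, 305, 308, 311, 314, 317, 320, 323, 326, 329, 332, 335, 338, 341, 344, 347]
150 25 36 40 37 36 37 41 39 39 38 43 27 38 40 37 36 37 75 133 230 239 238 46 63 188 182 182 183 182 181 184 184 181 183 182 183 183 182 181 181
162 117 32 38 38 38 40 178 36 170 33 38 37 33 35 39 39 35 75 130 233 238 238 41 68 181 180 180 181 182 180 180 181 181 182 179 182 178 178 182 182
174 209 142 37 35 36 36 36 40 39 35 36 36 37 34 38 31 67 131 132 234 238 238 37 68 181 183 181 180 181 181 182 179 184 181 183 181 180 179 179 181
186 205 179 195 201 204 204 203 
[... 1269 characters left out ...]
34 94 92 97 95 97 94 92 112 117 37 52 193 190 114 38 39 43 38 40 42 143 209 208 209 208 207 206 207
294 39 43 38 40 39 34 39 39 38 28 32 28 91 96 97 92 94 91 96 93 92 35 47 36 39 41 39 42 38 42 41 40 43 43 39 72 154 208 204 204
306 40 40 43 44 41 43 44 41 40 30 33 23 94 93 96 97 95 95 93 96 88 27 32 27 40 42 41 40 41 40 37 42 34 40 41 44 31 31 29 27
318 38 39 44 40 38 37 40 33 27 23 31 25 23 82 88 82 83 82 82 81 35 32 30 27 36 36 37 38 39 38 41 42 36 37 40 39 41 41 39 37
204 268 286 19
212 264 292 29
220 259 297 39
228 253 302 50
236 252 303 52
244 252 303 52
252 263 292 30
260 262 294 33
268 263 292 30
276 263 292 30
284 264 292 29
292 264 292 29
300 264 292 29
308 264 292 29
316 267 290 24
```

```bash
python3 -m pendant '[[-0.002,0.006,0,0,0,0],[0,0,0,0,0,0],[0,0,-0.03,0,0,0],[0,0,-0.03,0,0,0],[0,0,-0.03,0,0,0],[0,0,-0.03,0,0,0],[0,0,-0.012,0,0,0],[0,0,0,0,0,0],[0,0,0,0,0,0],[0,0,0,0,0,0]]'
```

```text
time_s: 24.35
eef_pos: [0.5023, 0.0533, 0.0848]
eef_rot: [-0.0, 0.986, 0.167, 0.0]
wrist_force: [-0.6, 0.2, -0.3]
opening: 0.15
grasp_force: 58.6
```

```bash
python3 -m pendant '[[0,0,-0.012,0,0,0],[0.001,-0.0026,-0.018,0,0,0],[0.001,-0.0026,-0.018,0,0,0],[0.001,-0.0026,-0.018,0,0,0],[0.001,-0.0026,-0.018,0,0,0],[0.0005,-0.0026,-0.018,0,0,0],[0,0,0,0,0,0],[0,0,0,0,0,0],[0,0,0,0,0,0],[0,0,0,0,0,0]]'
```

```text
time_s: 25.6
eef_pos: [0.503, 0.0507, 0.0642]
eef_rot: [-0.0, 0.986, 0.167, -0.0]
wrist_force: [-1.1, 2.9, -0.7]
opening: 0.152
grasp_force: 58.6
```

```bash
python3 -m pendant '[[0.0003,-0.001,-0.01,0,0,0],[0.0003,-0.001,-0.01,0,0,0],[0.0003,-0.001,-0.01,0,0,0],[0,0,-0.006,0,0,0],[0,0,-0.003,0,0,0],[0,0,0,0,0,0],[0,0,0,0,0,0],[0,0,0,0,0,0],[0,0,0,0,0,0],[0,0,0,0,0,0]]'
```

```text
time_s: 26.85
eef_pos: [0.5034, 0.0499, 0.0564]
eef_rot: [0.0, 0.986, 0.167, 0.0]
wrist_force: [0.4, 1.1, -0.4]
opening: 0.152
grasp_force: 58.7
```

```bash
python3 -m pendant '[[0,0,-0.003,0,0,0],[0,0,-0.003,0,0,0],[0,0,-0.003,0,0,0],[0,0,0,0,0,0],[0,0,0,0,0,0],[0,0,0,0,0,0],[0,0,0,0,0,0],[0,0,0,0,0,0],[0,0,0,0,0,0],[0,0,0,0,0,0]]'; python3 -c "
from bench import ctrl;o=ctrl.get_obs();print(o['torque'],o['wrist_force'])"
```

```text
time_s: 28.1
eef_pos: [0.5038, 0.05, 0.0557]
eef_rot: [0.0, 0.986, 0.167, 0.0]
wrist_force: [-2.1, 2.1, 9.8]
opening: 0.15
grasp_force: 60.3
[ 0.22588779  0.5967921  -0.14755904] [-2.14013999  2.14744472  9.75277346]
```

```bash
python3 -m pendant '[[0,0,-0.002,0,0,0],[0,0,-0.0015,0,0,0],[0,0,0,0,0,0],[0,0,0,0,0,0],[0,0,0,0,0,0],[0,0,0,0,0,0],[0,0,0,0,0,0],[0,0,0,0,0,0],[0,0,0,0,0,0],[0,0,0,0,0,0]]'; python3 w.py wa; python3 - <<'E'
from h import *
import pickle
o,c=pickle.load(open('wa.pkl','rb'));W=wristcam(c,o);o9,c9=pickle.load(open('w9.pkl','rb'));W9=wristcam(c9,o9)
Si=lambda p:R.from_euler('z',1.2357).apply(p-np.array([.5461,.0045,0]))*1e3
np.set_printoptions(precision=1,suppress=True)
def prof(W,c,y,z=.060):
    xs=np.arange(-75,90,1.5); P=R.from_euler('z',-1.2357).apply(np.c_[xs,xs*0+y,xs*0+z*1e3]/1e3)+[.5461,.0045,0]
    uv=W.proj(P).round().astype(int); return [(x,int(c["color"][v,u].mean())) for x,(u,v) in zip(xs,uv) if 0<=u<560 and 0<=v<420]
for y in(25,40): 
  print("before",y,prof(W9,c9,y)); print("after",y,prof(W,c,y))
E
```

```text
time_s: 29.35
eef_pos: [0.5039, 0.05, 0.0555]
eef_rot: [0.0, 0.986, 0.167, 0.0]
wrist_force: [-4.8, 1.9, 13.7]
opening: 0.15
grasp_force: 60.9
before 25 [(np.float64(-75.0), 38), (np.float64(-73.5), 38), (np.float64(-72.0), 40), (np.float64(-70.5), 38), (np.float64(-69.0), 39), (np.float64(-67.5), 40), (np.float64(-66.0), 38), (np.float64(-64.5), 40), (np.float64(-63.0), 39), (np.float64(-61.5), 36), (np.float64(-60.0), 37), (np.float64(-58.5), 22), (np.float64(-57.0), 119), (np.float64(-55.5), 133), (np.float64(-54.0), 218), (np.float64(-52.5), 238), (np.float64(-51.0), 239), (np.float64(-49.5), 239), (np.float64(-48.0), 239), (np.float64(-46.5), 43), (np.float64(-45.0), 46), (np.float64(-43.5), 86), (np.float64(-42.0), 189), (np.float64(-40.5), 184), (np.float64(-39.0), 183), (np.float64(-37.5), 183), (np.float64(-36.0), 181), (np.float64(-34.5), 178), (np.float64(-33.0), 182), (np.float64(-31.5), 182), (np.float64(-30.0), 181), (np.float64(-28.5), 184), (np.float64(-27.0), 181), (np.float64(-25.5), 182), (np.float64(-24.0), 181), (np.float64(-22.5), 182), (np.float64(-21.0), 182),
[... 9354 characters left out ...]
oat64(46.5), 175), (np.float64(48.0), 88), (np.float64(49.5), 21), (np.float64(51.0), 15), (np.float64(52.5), 24), (np.float64(54.0), 20), (np.float64(55.5), 20), (np.float64(57.0), 17), (np.float64(58.5), 19), (np.float64(60.0), 22), (np.float64(61.5), 27), (np.float64(63.0), 32), (np.float64(64.5), 30), (np.float64(66.0), 26), (np.float64(67.5), 31), (np.float64(69.0), 27), (np.float64(70.5), 31), (np.float64(72.0), 44), (np.float64(73.5), 35), (np.float64(75.0), 150), (np.float64(76.5), 200), (np.float64(78.0), 231), (np.float64(79.5), 227), (np.float64(81.0), 226), (np.float64(82.5), 224), (np.float64(84.0), 224), (np.float64(85.5), 224), (np.float64(87.0), 205), (np.float64(88.5), 211)]
```

The dam's front edge moved about 8 mm, which is its clamped position. The nose is about 8 mm above the deck and the push is 14 N. Handing in.

```bash
python3 -c "
from bench import ctrl;print(ctrl.hand_in())"
```

```text
the job is handed in; nothing more can be done
None
```

I handed the job in at about 29 s. The tray sits on both pins and is released, and the wedge is still gripped and pressed down with about 14 N. The dam measured about 8 mm forward, which is its clamped position, so the tray should be flush on the gasket, though I did not see that contact directly.

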